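Find a drive wheel's high spot on the truing stand, lock it there and shut the guard

ROBOT

A 6-joint arm with a two-finger parallel gripper is mounted at the origin on a cart in front of the work surface, level with it; the furniture and walls round the work are solid. World frame = base frame: x ahead of the robot, y to its left, z up, the work surface at z = 0. Lengths are in m, angles in rad, forces in N, time in s.
With the tool pointing down it reaches from about 0.35 to 1 m from the base axis. Payload 7.1 kg.
Tool frame: the origin (TCP) lies between the finger pads; the fingertips stand 8 mm ahead of it and the grasp point (between the pads) lies 11 mm behind it; z points along the fingers, y is the line along which they close (so a half turn about z gives the same grasp; the last joint's range is limited). The gripper opens to 85 mm and grips with 20 to 120 N. Pads are 22 mm wide; open, the fingers measure 114 mm over their backs; the gripper's body (76 mm by 85 mm) begins 54 mm behind the grasp point. The pads swing forward as they close: fully open they stand 13 mm farther back than shut.
Start: joints at [-0.019, 0.423, 1.63, -0, 1.089, -0.019], TCP at [0.625, 0, 0.239] pointing down, gripper open.
Joint ranges: [-3, 3], [-0.9, 2.11], [0.09, 2.58], [-1.31, 4.45], [0.11, 2.69], [-2.54, 2.54]. Speed limits (rad/s): [2.39, 2.39, 3.01, 3.14, 3.14, 3.14].

INTERFACE

Orientations are given as [roll, pitch, yaw] about the fixed x, y, z axes, in that order (R = Rz(yaw) Ry(pitch) Rx(roll)).
In Python, from station import bot gives the robot as it stands.
- The arm moves only by the tool drive_tool, never from a script. Its argument "moves" is a list of rows, each a list of 3 entries, a list of its own where there are three numbers: the shift along the tool's x, y, z in cm, then the turn about the tool's z in rad, then the closure, from 0 (fully open) to 1 (shut). A call has 1 to 20 rows; each row is the pose to reach, as a shift and turn from the pose commanded when the call began, along the tool's axes at that moment; what a row does not reach only later rows make up. A row lasts 1/12 s, in which the tool goes at most 41.7 mm and 7.16 degrees, less where a joint would pass 70% of its speed; a pose out of reach is approached as far as the arm can. A call with a gripper value outside its range is refused whole. The fingers move at their own pace and stop on an object; "squeeze" is the grip in N (left out, the last holds). Time passes only in rows, so rows that repeat a pose let the fingers close. It gives the time, the measured TCP pose, the force, the opening and the grip force at its end, in the units of the state.
- bot.get_obs(): the state, without advancing time (a new reading comes with each control period).
- bot.get_image(name): name is "scene" or "side" or "wrist"; returns a dict with "pixels" (384x512x3 uint8, red, green, blue), "intrinsics" (3x3 intrinsics, pixels), "eye" and "attitude" of the camera in the world. Camera axes: x right, y down, z forward; pixel columns grow to the right and rows downward; lengths in m; the calibration is good to about 2 mm. A picture is of the moment at which its call begins. There is no depth.
- bot.sign_off(): hands the job in; it is judged then, once.
Trained networks look in a picture, given as the dict that the camera call returned (one of the last four; its "shot" number tells which), for a name from the list of things; names that differ only in an ending like _2 or _b are one class to them, and where a whole thing is asked for, a point or a joint stands for the part that bears it (a point fixed in the world has none). Each returns a list of dicts, best first, with "score" (0 to 1); they miss things now and then, are a little off and sometimes report something else, mostly with a low value. They report only what shows in the picture. A call takes as long as a camera call.
- bot.boxes_of(thing, picture): "bbox" ([left, top, right, bottom] in pixels, round what is visible of it).
The state is a dict: "time": time; "qpos": joint angles; "joint_vel": joint speeds; "joint_efforts": joint torques, N m; "tcp_pos": TCP position; "tcp_rot": TCP orientation; "wrist_force": force on the tool from outside, world axes, zero at the start; "torque": the same for the moment, N m; "grip_width": opening from 0.0 (shut) to 1.0 (fully open); "grasp_force": force on a finger pad.
Only numpy, scipy, OpenCV 4.12 (cv2) and the standard library are available. Lean on these libraries where they do the work, as an engineer would, in place of code of your own. Each camera call takes 0.05 s, during which the arm holds its last target. There are 200 camera calls.

TASK

Get the rubber wheel on the truing stand ready for dressing: swing the brake lever off, turn the wheel slowly by its drive pins until the highest spot of the tyre (not the lesser bump) stands at the dial indicator's stylus, then leave it there and swing the brake lever fully on. Finally push the clear guard over the wheel until its latch clicks. Do not touch the indicator, and leave the other things on the bench where they are.

Things in the scene. Friction and masses are not known exactly. Their poses are not given: they have to be found in the camera images.
- stand: Grey truing stand, fixed to the bench; bed 140 mm (x) by 346 mm (y, from -209 to +137), top 22 mm above the bench. Origin on the bench under the wheel's axle. Its +y end carries the dial indicator (over a dresser motor with a white stone), its -y end the parked guard, its -x side (toward the robot) the brake lever; z is up.
- wheel_axis (a point): Point on the wheel's upright axis, at the tyre's top face 60 mm above the bench. The wheel lies flat: black rubber tyre of 48 mm radius, 26 mm wide, aluminium hub face, boss of 11 mm radius with a nut up to 66 mm. The tyre has a high spot (4 mm proud of the round) and elsewhere a lesser bump (2 mm proud), each about 60 degrees of rim wide.
- pin_1 (a point): Centre of the top of one of the wheel's two like drive pins: upright steel pin of 10 mm diameter, from the tyre's top face (60 mm) to 86 mm above the bench, 33 mm from the axle. Neither pin shows where the high spot is.
- pin_2 (a point): The other drive pin, opposite, of the same size.
- wheel (a joint): Angle of the wheel, rad, growing counter-clockwise seen from above; turns any number of times either way. Its zero says nothing about the high spot. With the brake off 1 to 2 N at a pin turn it, and it stays where it is left; with the brake on it is held.
- needle (a joint): Reading of the dial (white, 45 mm, facing up, 103 mm from the axle): rad of needle, clockwise from above, 0.7 rad per mm of stylus travel. 0 points at the wheel; long ticks every 1.0 rad. It reads about 0.2 on the round of the tyre, 1.55 on top of the lesser bump, 2.93 on top of the high spot and over 2.7 within 9 degrees of that. A bump lifts it over about 30 degrees either side of its top.
- indicator: Lever-type dial indicator, fixed on the stand: aluminium body of 53 mm diameter, top 62 mm above the bench, centre 103 mm from the axle toward the stand's +y; a snout and a thin ball-ended stylus reach from it to the tyre. Its origin is that of the stand (under the axle). Delicate: not to be touched.
- brake (a joint): Brake lever, rad: 0 = off, 1.0 = fully on; starts on. It turns about an upright axis 81 mm from the axle toward the stand's -x, its knob 38 mm from that axis; at 0 the knob points 0.5 rad to the -y side of the stand's -x direction, at 1.0 0.5 rad to the +y side. 3 to 4 N at the knob move it and it stays where it is left.
- brake_knob (a point): Middle of the brake lever's black upright knob, 55 mm above the bench; the knob is 16 mm thick and reaches from 38 to 69 mm above the bench.
- guard (a joint): Travel g of the clear guard hood, m: 0 = fully open, 0.141 = against its stop; it slides along the stand's +y. About 2 N move it; over the last 15 mm the latch adds up to 4 N. Past 0.1385 the latch holds it. The hood, 120 mm wide, 115 mm long, top 96 mm above the bench, open toward the wheel and below, spans -200 mm + g to -85 mm + g along the stand's y.
- guard_bar (a point): Middle of the guard's black push bar on its -y end, 70 mm above the bench, at -218 mm + g along the stand's y; the bar runs 84 mm along the stand's x, is 12 mm thick and stands 18 mm off the hood's end wall. Push it toward the stand's +y.
- latch (a joint): Brass spring latch at the stand's -x side near the indicator, m: 0 = up; the guard presses it down up to 0.007 in passing and it snaps back up to 0 behind the guard's steel striker pin.
- tape: Bystander: roll of amber tape, 60 mm diameter, 12 mm high, by the stand's -x side; origin under its centre.
- jar: Bystander: brown jar, 44 mm diameter, 47 mm high, behind the stand; origin under its centre.
- tinner: Bystander: small white tin, 38 mm diameter, 19 mm high, by the stand's -x side; origin under its centre.
- screwdriver: Bystander: red-handled screwdriver, 150 mm long, 18 mm high, past the indicator end; origin under its centre.
- connector: Bystander: white connector with wire tails, 70x27x12 mm, past the guard end; origin under its centre.
- carton: Bystander: small brown carton, 50x50x42 mm, past the guard end; origin under its centre.
- stylus_tip (a point): Where the ball of the indicator's stylus meets the round tyre: 48 mm from the axle toward the stand's +y, 52 mm above the bench.

How it is judged:
On the way, in this order (a step that is already met when the one before it is completed fails the run):
1. the brake lever is swung off (value of joint brake below 0.2 rad), for 0.2 s.
2. with the brake off, the wheel stands still with its high spot at the stylus (value of joint needle above 2.7 rad and velocity of joint wheel between -0.1 and 0.1 rad/s and value of joint brake below 0.3 rad), for 0.5 s.
3. the brake lever is swung fully on with the high spot still at the stylus (value of joint brake above 0.85 rad and value of joint needle above 2.7 rad), for 0.2 s.
4. the guard is shut and its latch is up behind the striker (value of joint guard above 0.137 m and value of joint latch below 0.002 m), for 0.2 s.
At the end, for the whole second after the job is handed in: The wheel stands still with its high spot at the stylus (needle over 2.7 rad, that is within about 9 degrees), the brake lever is on (over 0.85 rad), and the guard is shut (over 0.137 m) and at rest with its latch up (under 2 mm) (all of step 3 and all of step 4 and velocity of joint wheel between -0.05 and 0.05 rad/s and velocity of joint guard between -0.005 and 0.005 m/s); the robot touches nothing.
It fails at once if the wheel is spun fast (over 5 rad/s, the rim at 0.24 m/s) (velocity of joint wheel above 5 rad/s or velocity of joint wheel below -5 rad/s).
It fails at once if the dial indicator is touched (over 2 N) (contact force between any of the fingers, the arm and indicator above 2 N).
It fails at once if a bystander is moved more than 25 mm (distance of any of tape, jar, tinner, screwdriver, connector, carton from where it was at the start of the episode above 0.025 m).
It also fails if it takes over 72 s, if anything falls off the work surface, if the arm or the gripper's body presses on something with over 40 N, if the wrist force passes 120 N, or if a joint passes its speed limit or range.

## Working session

There is one attempt and no reset: what is moved stays moved. The work goes in short steps, Python scripts to look and compute and a tool call to move; the robot and the scene stay as the last step left them, time stands still between calls to the robot, and variables do not carry over. Pictures are saved under pics/ and viewed, at most 10 in all, crops included, and the job is handed in when it is done.

Besides the shell and the picture viewer there is one more tool, called after "Request:" in YAML: its name, and indented under it one key for each argument. drive_tool: Moves the arm, as the interface text tells. Its arguments: {"type":"object","properties":{"moves":{"type":"array","items":{"type":"array"}},"squeeze":{"type":"number"}},"required":["moves"]}

```bash
mkdir -p pics
cat > h.py <<'E'
import numpy as np, cv2
from station import bot
def proj(p,pts):
    R=np.array(p['attitude'],float)
    if R.shape!=(3,3):
        from scipy.spatial.transform import Rotation as Ro
        R=Ro.from_euler('xyz',R).as_matrix() if R.size==3 else Ro.from_quat(R).as_matrix()
    c=(np.atleast_2d(pts)-np.array(p['eye']))@R
    K=np.array(p['intrinsics']); u=c@K.T
    return u[:,:2]/u[:,2:]
def ray(p,uv,z):
    R=np.array(p['attitude'],float)
    if R.shape!=(3,3):
        from scipy.spatial.transform import Rotation as Ro
        R=Ro.from_euler('xyz',R).as_matrix() if R.size==3 else Ro.from_quat(R).as_matrix()
    d=R@np.linalg.solve(np.array(p['intrinsics']),[uv[0],uv[1],1.]); e=np.array(p['eye'])
    return e+d*(z-e[2])/d[2]
def save(p,n): cv2.imwrite('pics/'+n,cv2.cvtColor(p['pixels'],cv2.COLOR_RGB2BGR))
E
python3 - <<'E'
from h import *
o=bot.get_obs(); print(o)
ims=[]
for n in ['scene','wrist']:
    p=bot.get_image(n); ims.append(p['pixels']); print(n,p['eye'],p['attitude'],p['intrinsics'])
    for t,z in [('wheel_axis',.06),('pin_1',.086),('brake_knob',.055),('guard_bar',.07),('needle',.06),('latch',.05),('tape',.006),('tinner',.01),('jar',.02),('carton',.02)]:
        for b in bot.boxes_of(t,p)[:2]:
            x=b['bbox']; c=[(x[0]+x[2])/2,(x[1]+x[3])/2]; print(t,round(b['score'],2),np.round(x),ray(p,c,z).round(3))
im=np.hstack(ims); im=cv2.resize(im,(800,300),interpolation=cv2.INTER_AREA)
cv2.imwrite('pics/a.png',im[:,:,::-1])
save(p,'w0.png')
E
```

```text
{'time': 0.0, 'qpos': array([-1.90469865e-02,  4.23834745e-01,  1.63070499e+00, -1.36663481e-05,
        1.08858276e+00, -1.90012320e-02]), 'joint_vel': array([-5.54064003e-04,  6.27122443e-04,  1.15461043e-03, -6.99020828e-04,
        4.66133397e-05, -1.34223871e-03]), 'joint_efforts': array([ 6.87376578e-04, -5.57382560e+01, -2.81743366e+01,  7.52266601e-05,
        7.21184188e-03,  1.02962622e-05]), 'tcp_pos': array([6.24462629e-01, 3.04078829e-06, 2.38543592e-01]), 'tcp_rot': array([-3.14006286e+00, -1.69709711e-05,  1.57075691e+00]), 'wrist_force': array([-1.02210508,  0.80644525,  0.37113821]), 'torque': array([-0.03942366,  0.02685241,  0.0473915 ]), 'grasp_force': 0.0, 'grip_width': 1.0006405444880155}
scene [-0.34711513  0.73580584  0.59939928] [-1.99454933  0.01072848 -2.20253195] [[444.27711233   0.         255.13430342]
 [  0.         444.27711233 190.39019419]
 [  0.           0.           1.        ]]
wheel_axis 0.89 [166. 176. 292. 253.] [0.539 0.181 0.06 ]
pin_1 0.65 [200. 195. 241. 226.] [0.529 0.211 0.086]
brake_knob 0.62 [230. 223. 243. 243.] [0.453 0.214 0.055]
gu
[... 273 characters left out ...]
r 0.66 [174. 218. 200. 233.] [0.618 0.265 0.02 ]
jar 0.55 [202. 194. 216. 211.] [0.707 0.144 0.02 ]
carton 0.6 [341. 177. 361. 194.] [ 0.535 -0.286  0.02 ]
carton 0.28 [151. 239. 167. 271.] [0.529 0.389 0.02 ]
wrist [0.62447709 0.08064372 0.37426013] [ 2.82164816e+00 -9.00361406e-05  4.02968514e-04] [[333.42821656   0.         255.32906054]
 [  0.         333.42821656 195.53541459]
 [  0.           0.           1.        ]]
pin_1 0.62 [165.   0. 242.  22.] [0.585 0.135 0.086]
guard_bar 0.57 [112.  50. 273. 212.] [0.568 0.041 0.07 ]
needle 0.69 [116.  48. 274. 212.] [0.568 0.041 0.06 ]
tape 0.71 [ 63.  82. 124. 138.] [0.451 0.055 0.006]
carton 0.85 [161. 342. 217. 384.] [ 0.536 -0.274  0.02 ]
```

View pics/a.png

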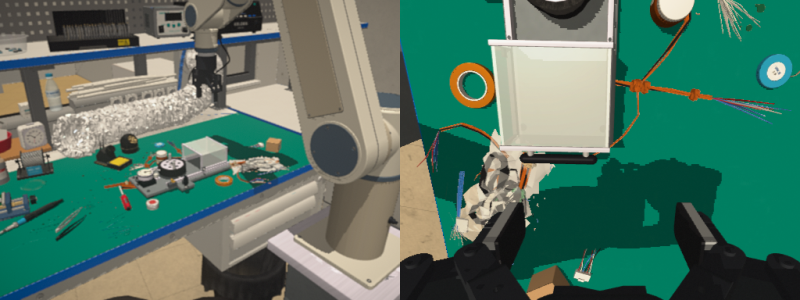

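Request:
drive_tool:
  moves:
    - [[22,-9,-6],0,0]
    - [[22,-9,-6],0,0]
    - [[22,-9,-6],0,0]
    - [[22,-9,-6],0,0]
    - [[22,-9,-6],0,0]
    - [[22,-9,-6],0,0]
    - [[22,-9,-6],0,0]
    - [[22,-9,-6],0,0]

```text
time: 1.77
tcp_pos: [0.5345, 0.2219, 0.3001]
tcp_rot: [3.14, -0.0, 1.574]
wrist_force: [-0.1, 0.1, -0.2]
grip_width: 1.001
grasp_force: 0.0
```

Run:
```python
from h import *
ims=[]
for n in ['wrist','side']:
    p=bot.get_image(n); ims.append(p['pixels']); print(n,p['eye'],p['attitude'])
    for t,z in [('wheel_axis',.06),('pin_1',.086),('brake_knob',.069),('guard_bar',.07),('needle',.062),('latch',.05),('tape',.006),('tinner',.01),('jar',.02),('screwdriver',.01)]:
        for b in bot.boxes_of(t,p)[:2]:
            x=b['bbox']; c=[(x[0]+x[2])/2,(x[1]+x[3])/2]; print(t,round(b['score'],2),np.round(x),ray(p,c,z).round(3))
save(dict(pixels=ims[0]),'w1.png');save(dict(pixels=ims[1]),'s1.png')
```

```text
wrist [0.53351074 0.30244763 0.43508957] [ 2.82211465e+00 -1.55192867e-03  4.00431346e-03]
wheel_axis 0.82 [189.  67. 356. 349.] [0.555 0.163 0.06 ]
pin_1 0.6 [252. 150. 332. 229.] [0.575 0.194 0.086]
brake_knob 0.65 [185.  65. 355. 350.] [0.552 0.167 0.069]
brake_knob 0.59 [189. 161. 236. 191.] [0.485 0.204 0.069]
guard_bar 0.81 [229. 241. 346. 352.] [0.577 0.046 0.07 ]
tape 0.67 [173. 246. 223. 284.] [0.451 0.054 0.006]
tape 0.57 [256. 148. 337. 230.] [0.59  0.17  0.006]
tinner 0.91 [180.  46. 212.  82.] [0.464 0.326 0.01 ]
jar 0.95 [364. 191. 414. 230.] [0.712 0.144 0.02 ]
screwdriver 0.93 [216.   0. 339.  33.] [0.559 0.377 0.01 ]
screwdriver 0.43 [254. 148. 336. 230.] [0.587 0.171 0.01 ]
side [ 0.0941691  -0.75150085  0.71384076] [-2.14786295  0.02565357 -0.51830572]
wheel_axis 0.83 [211. 164. 308. 244.] [0.542 0.071 0.06 ]
pin_1 0.61 [231. 173. 267. 198.] [0.545 0.134 0.086]
brake_knob 0.51 [212. 186. 229. 204.] [0.466 0.155 0.069]
brake_knob 0.23 [243. 180. 305. 232.] [0.566 0.033 0.069]
guard_bar 0.55 [248. 180. 304. 226.] [0.576 0.04  0.07 ]
needle 0.55 [246. 182. 308. 228.] [0.578 0.041 0.062]
tape 0.71 [223. 229. 248. 242.] [0.453 0.047 0.006]
jar 0.7 [292. 177. 303. 196.] [0.714 0.141 0.02 ]
screwdriver 0.46 [200. 167. 222. 176.] [0.534 0.383 0.01 ]
```

View pics/w1.png

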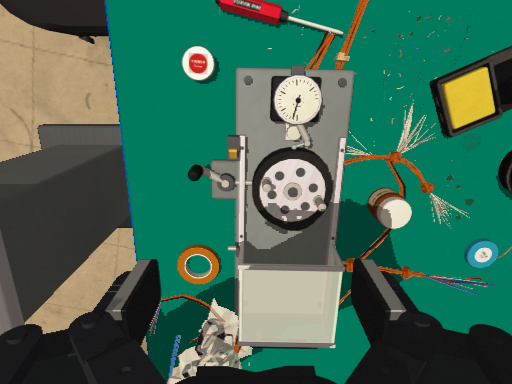

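View pics/s1.png

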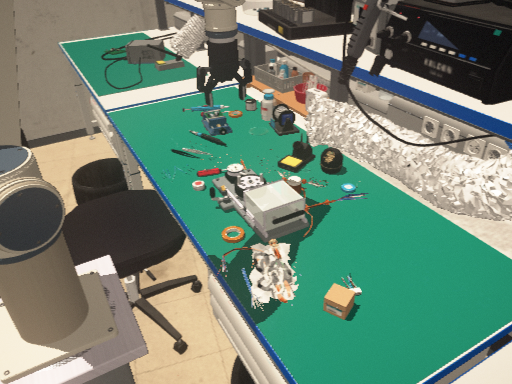

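Run:
```python
from h import *
p=bot.get_image('wrist'); 
g=cv2.cvtColor(p['pixels'],cv2.COLOR_RGB2GRAY)
# aluminium hub face and dial by circles
for (x0,y0,x1,y1),rr,z in [((250,145,340,235),(20,45),.06),((265,70,335,130),(18,32),.062)]:
    c=cv2.HoughCircles(cv2.GaussianBlur(g[y0:y1,x0:x1],(3,3),0),cv2.HOUGH_GRADIENT,1,100,param1=150,param2=12,minRadius=rr[0],maxRadius=rr[1])
    u,v,r=c[0,0]; u+=x0;v+=y0; P=ray(p,(u,v),z); print(u,v,r,P.round(4), np.linalg.norm(ray(p,(u+r,v),z)-P))
for n,uv,z in [('pinA',(266,185),.086),('pinB',(321,203),.086),('knob',(195,173),.069),('nut',(292,191),.066),('dial',(298,100),.062),('bedTL',(237,69),.022),('bedTR',(354,71),.022),('barmid',(288,347),.07)]:
    print(n,ray(p,uv,z).round(4))
a=cv2.resize(p['pixels'][60:235,180:360],None,fx=3.4,fy=3.4,interpolation=cv2.INTER_CUBIC)
save(dict(pixels=a),'w2.png')
```

```text
293.5 186.5 42.0 [0.5793 0.1879 0.06  ] 0.04922672824320306
297.5 96.5 23.5 [0.5797 0.2891 0.062 ] 0.025165578820159552
pinA [0.5462 0.1974 0.086 ]
pinB [0.6074 0.1766 0.086 ]
knob [0.4664 0.2064 0.069 ]
nut [0.577  0.1842 0.066 ]
dial [0.5803 0.2855 0.062 ]
bedTL [0.5133 0.3183 0.022 ]
bedTR [0.6489 0.3162 0.022 ]
barmid [ 0.5789 -0.0362  0.07  ]
```

View pics/w2.png

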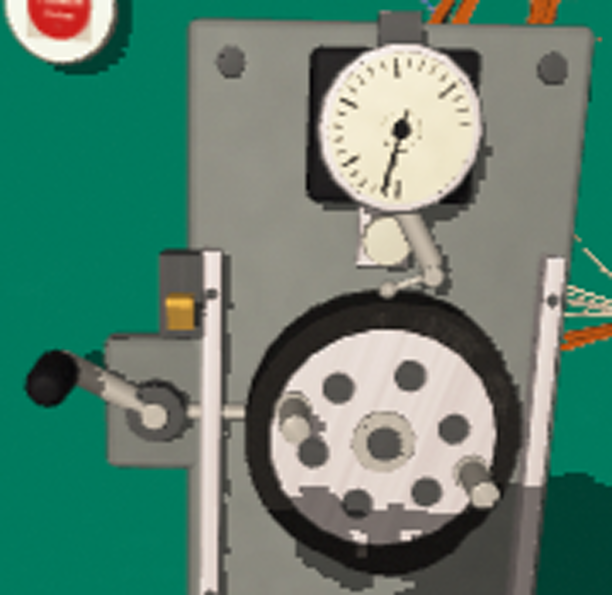

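Request:
drive_tool:
  moves:
    - [[2.8,-7.2,15],0,1]
    - [[2.8,-7.2,15],0,1]
    - [[2.8,-7.2,15],0,1]
    - [[2.8,-7.2,18],0,1]
    - [[2.8,-7.2,18],0,1]
    - [[2.8,-7.2,24.7],0,1]
    - [[2.8,-7.2,24.7],0,1]
    - [[2.8,-7.2,24.7],0,1]
    - [[1,-7.2,24.7],0,1]
    - [[0,-7.2,24.7],0,1]
    - [[-0.5,-7.2,24.7],0,1]
    - [[-1,-7.2,24.7],0,1]
    - [[-1.5,-7.2,24.7],0,1]
    - [[-2,-7.2,24.7],0,1]
    - [[-2.5,-7.2,24.7],0,1]
    - [[-3,-7.2,24.7],0,1]
    - [[-3.4,-7.2,24.7],0,1]
    - [[-3.7,-7.2,24.7],0,1]
    - [[-3.7,-7.2,24.7],0,1]

```text
time: 4.5
tcp_pos: [0.4651, 0.1867, 0.054]
tcp_rot: [3.136, -0.007, 1.567]
wrist_force: [-4.9, 29.0, 2.8]
grip_width: -0.004
grasp_force: 14.4
```

Request:
drive_tool:
  moves:
    - [[1.5,0,0],0,1]
    - [[1.5,0,0],0,1]
    - [[1.5,0,-4],0,1]
    - [[1.5,0,-8],0,1]
    - [[1.5,0,-12],0,1]
    - [[0.2,4,-15],0.1,0]
    - [[0.2,8,-15],0.2,0]
    - [[0.2,11.5,-15],0.341,0]
    - [[0.2,11.5,-15],0.341,0]
    - [[0.2,11.5,-15],0.341,0]
    - [[0.2,11.5,-15],0.341,0]

```text
time: 5.42
tcp_pos: [0.5772, 0.184, 0.2018]
tcp_rot: [-3.14, 0.001, 1.23]
wrist_force: [-0.1, -0.1, -1.1]
grip_width: 0.852
grasp_force: 0.0
```

```bash
cat >> h.py <<'E'
def dial(p,c=(.580,.2875,.062),s=.027,n=300):
    # rectified top view of dial; x right = world x, up = world y
    w=np.array(c)+np.array([[-s,s,0],[s,s,0],[s,-s,0],[-s,-s,0]])
    H=cv2.getPerspectiveTransform(proj(p,w).astype(np.float32),np.array([[0,0],[n,0],[n,n],[0,n]],np.float32))
    return cv2.warpPerspective(p['pixels'],H,(n,n),flags=cv2.INTER_CUBIC)
E
python3 - <<'E'
from h import *
p=bot.get_image('wrist')
C=np.array([.578,.185]); s=.065; n=600
w=np.array([[C[0]-s,C[1]+s,.06],[C[0]+s,C[1]+s,.06],[C[0]+s,C[1]-s,.06],[C[0]-s,C[1]-s,.06]])
H=cv2.getPerspectiveTransform(proj(p,w).astype(np.float32),np.array([[0,0],[n,0],[n,n],[0,n]],np.float32))
im=cv2.warpPerspective(p['pixels'],H,(n,n),flags=cv2.INTER_CUBIC)
d=dial(p); o=np.zeros((600,800,3),np.uint8); o[:,:600]=im; o[:200,600:]=cv2.resize(d,(200,200))
save(dict(pixels=o),'w3.png')
g=cv2.cvtColor(im,cv2.COLOR_RGB2GRAY).astype(np.float32)
pol=cv2.warpPolar(g,(300,72),(300,300),300,cv2.WARP_POLAR_LINEAR)
for k in range(72):
    r=pol[k]; dk=np.where(r[150:290]<60)[0]
    # image angle cw from right -> world angle = -
    print((-k*5)%360, (150+dk.min())*.13/.6 if len(dk) else None, (150+dk.max())*.13/.6 if len(dk) else None, end=' | ')
E
```

```text
0 39.00000000000001 47.66666666666667 | 355 38.78333333333333 47.45 | 350 39.00000000000001 47.45 | 345 38.78333333333333 47.233333333333334 | 340 39.43333333333334 47.233333333333334 | 335 39.866666666666674 47.66666666666667 | 330 42.03333333333334 47.233333333333334 | 325 42.68333333333334 47.233333333333334 | 320 39.65 47.66666666666667 | 315 39.21666666666667 47.233333333333334 | 310 38.78333333333333 47.66666666666667 | 305 38.78333333333333 48.966666666666676 | 300 39.21666666666667 49.833333333333336 | 295 39.43333333333334 49.833333333333336 | 290 39.43333333333334 50.48333333333334 | 285 39.21666666666667 50.48333333333334 | 280 39.21666666666667 51.13333333333333 | 275 39.21666666666667 50.91666666666667 | 270 39.21666666666667 50.91666666666667 | 265 39.21666666666667 50.050000000000004 | 260 39.21666666666667 49.18333333333334 | 255 39.43333333333334 48.53333333333334 | 250 39.43333333333334 47.233333333333334 | 245 39.65 47.01666666666667 | 240 40.083333333333336 47.45 | 235 40.083333333333336 47.233333333333334 | 230 39.866666666666674 47.233333333333334 | 225 39.86666
[... 974 characters left out ...]
67 49.400000000000006 | 90 39.00000000000001 48.53333333333334 | 85 39.21666666666667 49.61666666666667 | 80 39.00000000000001 50.050000000000004 | 75 38.78333333333333 50.7 | 70 39.00000000000001 51.35000000000001 | 65 39.21666666666667 51.13333333333333 | 60 38.78333333333333 51.35000000000001 | 55 38.78333333333333 51.35000000000001 | 50 39.00000000000001 50.91666666666667 | 45 38.78333333333333 50.7 | 40 38.78333333333333 50.050000000000004 | 35 39.21666666666667 48.75 | 30 38.78333333333333 48.31666666666667 | 25 38.78333333333333 47.88333333333333 | 20 39.00000000000001 47.66666666666667 | 15 39.00000000000001 47.88333333333333 | 10 38.78333333333333 47.45 | 5 39.00000000000001 47.45 |
```

View pics/w3.png

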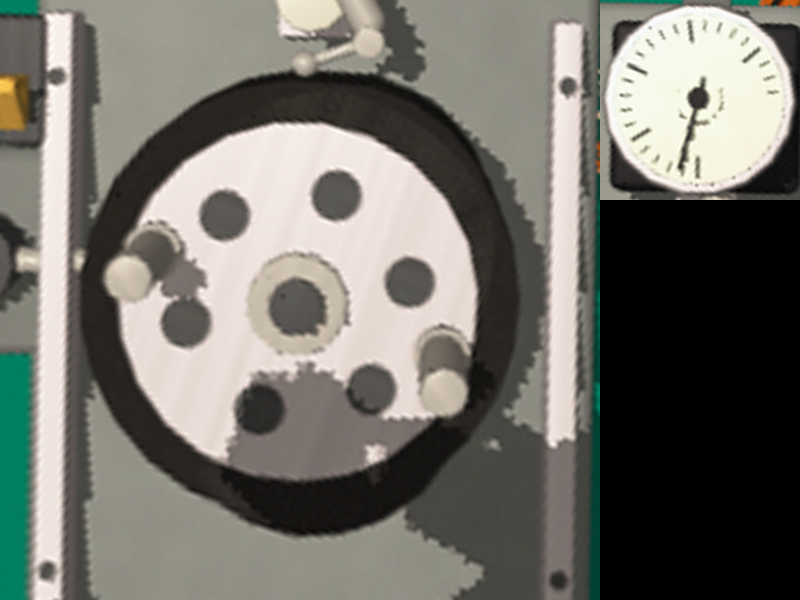

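Request:
drive_tool:
  moves:
    - [[0,0,4],0,0]
    - [[0,0,8],0,0]
    - [[0,0,10],0,0]
    - [[0,0,11.5],0,0]
    - [[0,0,12.5],0,0]
    - [[0,0,13.1],0,0]
    - [[0,0,13.1],0,0]
    - [[0,0,13.1],0,0.3]
    - [[0,0,13.1],0,0.3]
    - [[0,0,13.1],0,0.3]
  squeeze: 20

```text
time: 6.3
tcp_pos: [0.5782, 0.1851, 0.0724]
tcp_rot: [3.141, -0.001, 1.23]
wrist_force: [-2.2, -1.6, 2.7]
grip_width: 0.876
grasp_force: 24.0
```

Request:
drive_tool:
  moves:
    - [[0,0,0],-0.05,0.3]
    - [[0,0,0],-0.15,0.3]
    - [[0,0,0],-0.25,0.3]
    - [[0,0,0],-0.35,0.3]
    - [[0,0,0],-0.45,0.3]
    - [[0,0,0],-0.55,0.3]
    - [[0,0,0],-0.65,0.3]
    - [[0,0,0],-0.75,0.3]
    - [[0,0,0],-0.85,0.3]
    - [[0,0,0],-0.95,0.3]
    - [[0,0,0],-1.05,0.3]
    - [[0,0,0],-1.15,0.3]
    - [[0,0,0],-1.25,0.3]
    - [[0,0,0],-1.35,0.3]
    - [[0,0,0],-1.45,0.3]
    - [[0,0,0],-1.5,0.3]
    - [[0,0,0],-1.5,0.3]

```text
time: 7.72
tcp_pos: [0.5783, 0.1851, 0.0724]
tcp_rot: [3.141, 0.001, 2.732]
wrist_force: [-3.3, -0.2, 5.0]
grip_width: 0.873
grasp_force: 24.2
```

Run:
```python
from h import *
o=bot.get_obs(); print(o['qpos'].round(3))
p=bot.get_image('scene'); save(dict(pixels=dial(p)),'d1.png'); print(proj(p,[.58,.2875,.062]))
```

```text
[ 0.29   0.622  1.758  0.     0.76  -0.871]
[[185.32047121 219.54819185]]
```

Request:
drive_tool:
  moves:
    - [[0,0,0],-0.1,0.3]
    - [[0,0,0],-0.2,0.3]
    - [[0,0,0],-0.3,0.3]
    - [[0,0,0],-0.4,0.3]
    - [[0,0,0],-0.5,0.3]
    - [[0,0,0],-0.6,0.3]
    - [[0,0,0],-0.7,0.3]
    - [[0,0,0],-0.8,0.3]
    - [[0,0,0],-0.9,0.3]
    - [[0,0,0],-1.0,0.3]
    - [[0,0,0],-1.1,0.3]
    - [[0,0,0],-1.2,0.3]
    - [[0,0,0],-1.3,0.3]
    - [[0,0,0],-1.4,0.3]
    - [[0,0,0],-1.45,0.3]
    - [[0,0,0],-1.47,0.3]
    - [[0,0,0],-1.47,0.3]
    - [[0,0,0],-1.47,0]
    - [[0,0,0],-1.47,0]
    - [[0,0,0],-1.47,0]

```text
time: 9.43
tcp_pos: [0.5783, 0.1851, 0.0715]
tcp_rot: [-3.141, 0.001, -2.084]
wrist_force: [-1.0, 0.8, -0.4]
grip_width: 1.0
grasp_force: 0.0
```

Request:
drive_tool:
  moves:
    - [[0,0,-3],0,0]
    - [[0,0,-6],0,0]
    - [[0,0,-10],0.1,0]
    - [[0,0,-13],0.22,0]
    - [[0,0,-13],0.34,0]
    - [[0,0,-13],0.46,0]
    - [[0,0,-13],0.58,0]
    - [[0,0,-13],0.7,0]
    - [[0,0,-13],0.82,0]
    - [[0,0,-13],0.94,0]
    - [[0,0,-13],1.06,0]
    - [[0,0,-13],1.18,0]
    - [[0,0,-13],1.3,0]
    - [[0,0,-13],1.42,0]
    - [[0,0,-13],1.54,0]
    - [[0,0,-13],1.66,0]
    - [[0,0,-13],1.78,0]
    - [[0,0,-13],1.9,0]
    - [[0,0,-13],2.02,0]
    - [[0,0,-13],2.14,0]

```text
time: 11.1
tcp_pos: [0.5781, 0.185, 0.2012]
tcp_rot: [3.141, 0.0, 2.053]
wrist_force: [0.4, 0.1, -0.2]
grip_width: 0.998
grasp_force: 0.0
```

Request:
drive_tool:
  moves:
    - [[0,0,0],0.12,0]
    - [[0,0,0],0.24,0]
    - [[0,0,0],0.36,0]
    - [[0,0,0],0.48,0]
    - [[0,0,0],0.49,0]
    - [[0,0,0],0.49,0]

```text
time: 11.6
tcp_pos: [0.5781, 0.185, 0.2013]
tcp_rot: [3.141, -0.0, 1.572]
wrist_force: [0.3, 0.5, -0.2]
grip_width: 0.998
grasp_force: 0.0
```

Run:
```python
from h import *
o=bot.get_obs(); print(o['time'],o['tcp_pos'],o['tcp_rot'])
p=bot.get_image('wrist')
C=np.array([.578,.185]); s=.065; n=600
w=np.array([[C[0]-s,C[1]+s,.06],[C[0]+s,C[1]+s,.06],[C[0]+s,C[1]-s,.06],[C[0]-s,C[1]-s,.06]])
H=cv2.getPerspectiveTransform(proj(p,w).astype(np.float32),np.array([[0,0],[n,0],[n,n],[0,n]],np.float32))
im=cv2.warpPerspective(p['pixels'],H,(n,n),flags=cv2.INTER_CUBIC)
d=dial(p); o=np.zeros((400,800,3),np.uint8); o[:,:400]=cv2.resize(im,(400,400)); o[:,400:]=cv2.resize(d,(400,400),interpolation=cv2.INTER_CUBIC)
save(dict(pixels=o),'w4.png')
```

```text
11.6 [0.57806576 0.18501218 0.20126393] [ 3.14143941e+00 -1.90899996e-05  1.57208349e+00]
```

View pics/w4.png

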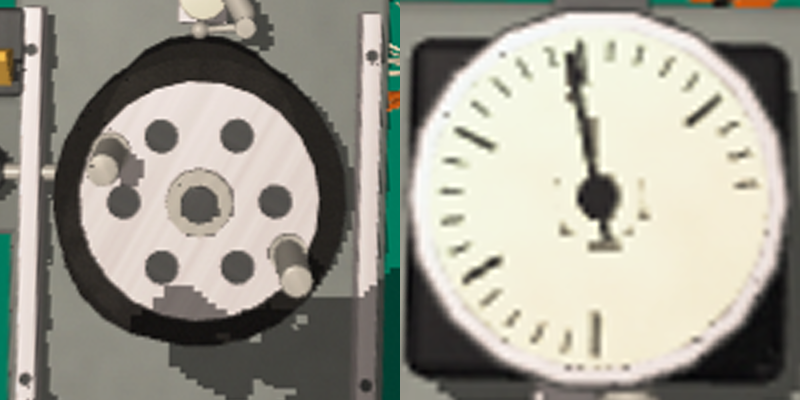

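Request:
drive_tool:
  moves:
    - [[-2,-4,0],0,1]
    - [[-4,-8,0],0,1]
    - [[-5.4,-11.6,0],0,1]
    - [[-5.4,-11.6,2],0,1]
    - [[-5.4,-11.6,6],0,1]
    - [[-5.4,-11.6,10],0,1]
    - [[-5.4,-11.6,14.8],0,1]
    - [[-5.4,-11.6,14.8],0,1]
    - [[-4,-11.7,14.8],0,1]
    - [[-3.3,-11.8,14.8],0,1]
    - [[-2.8,-11.8,14.8],0,1]
    - [[-2.3,-11.8,14.8],0,1]
    - [[-1.8,-11.8,14.8],0,1]
    - [[-1.3,-11.8,14.8],0,1]
    - [[-0.8,-11.8,14.8],0,1]
    - [[-0.3,-11.8,14.8],0,1]
    - [[0.1,-11.8,14.8],0,1]
    - [[0.4,-11.8,14.8],0,1]
    - [[0.4,-11.8,14.8],0,1]

```text
time: 13.23
tcp_pos: [0.461, 0.1877, 0.0546]
tcp_rot: [3.14, 0.003, 1.573]
wrist_force: [2.0, -18.7, 6.1]
grip_width: 0.002
grasp_force: 9.5
```

Request:
drive_tool:
  moves:
    - [[-1.5,0,0],0,1]
    - [[-1.5,0,-1],0,1]
    - [[-1.5,0,-5],0,1]
    - [[-1.5,0,-9],0,1]
    - [[-1.5,0,-13],0,1]
    - [[-4.5,2,-13],0,1]
    - [[-8,4,-13],0,1]
    - [[-11.5,6,-13],0,1]
    - [[-15,8,-13],0,1]
    - [[-18.5,10,-13],0,1]
    - [[-22,11.6,-13],0,1]
    - [[-25.5,11.6,-13],0,1]
    - [[-27.5,11.6,-13],0,1]
    - [[-27.5,11.6,-13],0,1]
    - [[-27.5,11.6,-9],0,1]
    - [[-27.5,11.6,-5],0,1]
    - [[-27.5,11.6,-1],0,1]
    - [[-27.5,11.6,-1],0,1]
    - [[-27.5,11.6,-1],0,1]

```text
time: 14.82
tcp_pos: [0.5747, -0.0847, 0.0627]
tcp_rot: [-3.138, -0.001, 1.571]
wrist_force: [-0.0, 0.4, 0.2]
grip_width: 0.001
grasp_force: 0.0
```

Run:
```python
from h import *
p=bot.get_image('wrist')
save(p,'w5.png')
```

```text
(no output)
```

View pics/w5.png

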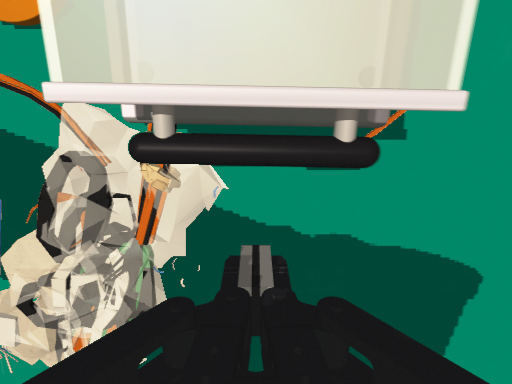

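Request:
drive_tool:
  moves:
    - [[1.5,0,0],0,1]
    - [[2.7,0,0],0,1]
    - [[3.5,0,0],0,1]
    - [[4.4,0,0],0,1]
    - [[5.4,0,0],0,1]
    - [[6.4,0,0],0,1]
    - [[7.4,0,0],0,1]
    - [[8.4,0.1,0],0,1]
    - [[9.4,0.1,0],0,1]
    - [[10.4,0.1,0],0,1]
    - [[11.4,0.1,0],0,1]
    - [[12.4,0.1,0],0,1]
    - [[13.4,0.2,0],0,1]
    - [[14.4,0.2,0],0,1]
    - [[15.2,0.2,0],0,1]
    - [[15.9,0.2,0],0,1]
    - [[16.6,0.2,0],0,1]
    - [[17.2,0.2,0],0,1]
    - [[17.6,0.2,0],0,1]
    - [[17.6,0.2,0],0,1]

```text
time: 16.53
tcp_pos: [0.5778, 0.0909, 0.0633]
tcp_rot: [-3.142, -0.0, 1.57]
wrist_force: [-0.1, 0.3, -0.2]
grip_width: 0.0
grasp_force: 0.0
```

Request:
drive_tool:
  moves:
    - [[0.2,0,0],0,1]
    - [[0.4,0,0],0,1]
    - [[0.6,0,0],0,1]
    - [[0.7,0,0],0,1]
    - [[0.7,0,0],0,1]

```text
time: 16.95
tcp_pos: [0.5777, 0.0919, 0.0633]
tcp_rot: [-3.14, 0.006, 1.571]
wrist_force: [2.3, -31.1, 2.5]
grip_width: 0.001
grasp_force: 15.4
```

Request:
drive_tool:
  moves:
    - [[-1,0,0],0,1]
    - [[-4,0,0],0,1]
    - [[-4,0,-3],0,1]
    - [[-4,0,-7],0,1]
    - [[-4,0,-11],0,1]
    - [[-2,0,-15],0,1]
    - [[2,0,-18],0,1]
    - [[6,0,-18],0,1]
    - [[9.5,0,-18],0,1]
    - [[9.5,0,-18],0,1]
    - [[9.5,0,-18],0,1]

```text
time: 17.87
tcp_pos: [0.5775, 0.1942, 0.2435]
tcp_rot: [3.141, -0.0, 1.573]
wrist_force: [-0.8, -0.5, -0.0]
grip_width: -0.002
grasp_force: 0.0
```

Run:
```python
from h import *
o=bot.get_obs(); print(o['time'],o['tcp_pos'],o['wrist_force'])
p=bot.get_image('wrist'); d=dial(p)
a=cv2.resize(p['pixels'][:,90:440],(546,600),interpolation=cv2.INTER_CUBIC)
q=np.zeros((600,800,3),np.uint8); q[:,:546]=a; q[:254,546:]=cv2.resize(d,(254,254))
save(dict(pixels=q),'w6.png')
```

```text
17.8667 [0.57750916 0.1942227  0.24349664] [-0.79391665 -0.47558757 -0.0095997 ]
```

View pics/w6.png

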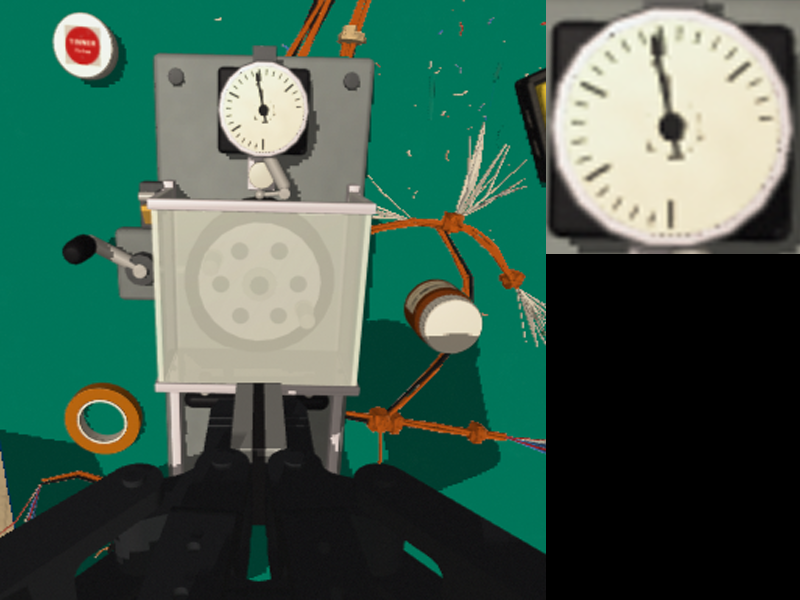

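```bash
python3 -c "
from station import bot
print(bot.sign_off())"
```

```text
the job is handed in; nothing more can be done
None
```

The job is handed in: the last picture shows the high spot at the stylus (needle about 2.9 rad), the brake lever on and the guard over the wheel. I pushed the guard hard against its stop, but I could not see the latch itself.

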